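# Move the receipt printer from its carrying cradle onto its peg dock

### The job

Take the receipt printer out of its wooden cradle, stand it upright on the bare tabletop and let go of it so as to change your grip, then seat it on the black dock with the two round pegs, the thick peg in its large socket, which is under the end with the feed button; the pegs may stand a few millimetres off the dock's middle, so feel for them. Lower it on without forcing until it sits fully home and upright on the dock, and let go. Do not tip it over, and leave the card reader, stamp, tape roll and marker where they are.

Things in the scene. Friction and masses are not known exactly. Their poses are not given: they have to be found in the camera images.
- printer: receipt printer, loose, 0.2 to 0.42 kg: upright grey block with black foot, 66 mm long (x), 44 wide (y), 70 tall; origin at the centre of the underside. Starts upright on the cradle floor, x along the cradle's x. Two round sockets 20 mm deep in the underside. Its +x (front) end has the round feed button on top and a black battery door on the face; the paper slot on top runs along x
- socket_large (a point): centre of the mouth of the large socket, 16.4 mm across, in the printer's underside, on the long centreline 17 mm toward +x from the printer's origin; axes as the printer's
- socket_small (a point): centre of the mouth of the small socket, 11.4 mm across, in the printer's underside, on the long centreline 17 mm toward -x from the printer's origin; axes as the printer's
- cradle: plywood cradle, fixed, origin on the table under its centre: floor 78 (x) x 66 (y) x 8 mm, two walls along its long sides, 72 mm long, 6 thick, inner faces 52 mm apart (y = +-26), tops 87 mm above the table, 9 mm above the printer's top. The +-x ends are open. 4 mm between a wall and the printer's wide side: too little for a finger
- peg_dock: printer's dock, black, fixed; origin on the table under its centre: plate 110 (x) x 64 (y) mm, its top (the seat) 12 mm above the table; at the short ends two cheeks 46 mm wide, 8 thick, inner faces 84 mm apart (x = +-42), tops 94 mm above the table: too near the seated printer's ends for a finger; +-y sides open. Two steel pegs on the seat. The seated printer's +x points along the dock's +x
- dock_seat (a point): middle of the dock's seat, 12 mm above the table, axes as the dock's. Two pegs 17 mm high (top 2 mm tapered by 1 mm in radius) stand along x, 34 mm apart: 14 mm across toward +x, 9 mm toward -x. The plate that carries them sits anywhere up to 6 mm along x either way off this point (not reported: feel for the pegs, or look); it is stiff, so move the printer to the pegs
- tongue_dock: dock for another machine, fixed: the same black housing and cheeks, but one flat steel tongue (46 mm along x, 9 thick, 17 high) in place of the pegs; the printer does not fit it. The two docks may change places. Origin on the table under its centre
- card_reader: bystander, loose: black pocket card reader lying flat, 115 x 66 x 22 mm, origin at the centre of its underside
- rubber_stamp: bystander, loose: wooden rubber stamp standing, 32 x 48 x 67 mm, origin at the centre of its underside
- tape_roll: bystander, loose: yellow tape roll lying flat, 52 mm across, 18 mm tall, origin at the centre of its underside
- marker_black: bystander, loose: white marker with a black cap lying flat, 15 x 136 x 15 mm (along its y), origin at the centre of its underside
Mind the look-alikes: they are no part of the job. What is shaped like the printer but purple or red is not meant.

How it is judged (in metres and radians):
On the way, in this order (a step that is already met when the one before it is completed fails the run):
1. the printer stands upright on the bare tabletop, let go (height (world z) of printer below 0.005 m and angle between printer's own z axis and vertical below 0.1 rad and contact force between the fingers and printer below 0.2 N and linear speed of printer below 0.03 m/s), for 0.2 s.
2. the printer sits fully home on the pegs of its dock (z of each of socket_large, socket_small in the frame of peg_dock below 0.0145 m and x of socket_large in the frame of peg_dock above 0.008 m and horizontal distance between printer and peg_dock below 0.009 m and angle between the x axis of printer and the x axis of peg_dock, either way round below 0.15 rad and angle between printer's own z axis and vertical below 0.05 rad), for 0.2 s.
At the end, for the whole second after the job is handed in: The printer sits with its underside flat on the seat of the two-peg dock (within 2.5 mm in height, upright within 0.05 rad), which only both pegs in their own sockets allow, button end toward the thick peg (dock's +x), within 9 mm of the dock's middle and 0.15 rad of its length, at rest and let go (all of step 2 and contact force between the fingers and printer below 0.2 N and linear speed of printer below 0.03 m/s); the robot touches nothing.
It fails at once if the printer is tipped over (angle between printer's own z axis and vertical above 0.7 rad).
It fails at once if the printer is dropped or forced onto a dock (over 70 N) (contact force between printer and peg_dock above 70 N or contact force between printer and tongue_dock above 70 N).
It fails at once if the card reader, stamp, tape roll or marker is moved more than 30 mm (distance of any of card_reader, rubber_stamp, tape_roll, marker_black from where it was at the start of the episode above 0.03 m).
It also fails if it takes over 64 s, if anything falls off the work surface, if the arm or the gripper's body presses on something with over 40 N, if the wrist force passes 120 N, or if a joint passes its speed limit or range.

### The arm

A 7-joint arm with a two-finger parallel gripper is mounted at the origin on a cart in front of the work surface, level with it; the furniture and walls round the work are solid. World frame = base frame: x ahead of the robot, y to its left, z up, the work surface at z = 0. Lengths are in mm, angles in rad, forces in N, time in s.
With the tool pointing down it reaches from about 350 to 775 mm from the base axis. Payload 3.1 kg.
Tool frame: the origin (TCP) lies on the centre line of the jaws, within the pads' length; the fingertips stand 11 mm ahead of it and the grasp point (between the pads) lies 8 mm behind it; z points along the fingers, y is the line along which they close (so a half turn about z gives the same grasp; the last joint's range is limited). The gripper opens to 85 mm and grips with 20 to 120 N. Pads are 22 mm wide; open, the fingers measure 114 mm over their backs; the gripper's body (76 mm by 85 mm) begins 54 mm behind the grasp point. The pads swing forward as they close: fully open they stand 13 mm farther back than shut.
Start: joints at [-1.179, 0.311, 0.014, 1.512, -0.004, 1.319, -0.027], TCP at [231.153, 499.085, 242.304] pointing down, gripper open.
Joint ranges: [-2.7, 2.7], [-0.3, 1.91], [-1.27, 1.3], [0.12, 2.57], [-1.44, 4.58], [0.2, 2.03], [-3.05, 3.05]. Speed limits (rad/s): [2.79, 2.79, 3.14, 3.14, 3.14, 3.14, 3.14].

### API

Orientations are given as a rotation vector (axis times angle).
In Python, from plant import env gives the robot as it stands.
- The arm moves only by the tool apply_moves, never from a script. Its arguments are lists of equal length, an entry for each row: "delta_pos": the shift along the tool's x, y, z in units of 30 mm (1.0 is 30 mm), a list of three; "yaw": the turn about the tool's z in units of 10 degrees (1.0 is 10 degrees). In form: {"delta_pos": [[dx, dy, dz], ...], "yaw": [yaw, ...]}. A call has 1 to 8 rows; each row is the pose to reach, as a shift and turn from the pose commanded when the call began, along the tool's axes at that moment; what a row does not reach only later rows make up. A row lasts 1/8 s, in which the tool goes at most 62.5 mm and 10.7 degrees, less where a joint would pass 70% of its speed; a pose out of reach is approached as far as the arm can. A call with a gripper value outside its range is refused whole. "hand" is the closure, from -1 (fully open) to 1 (shut), set as the call begins (left out, the last holds). The fingers move at their own pace and stop on an object; the grip force is fixed at half the most. Time passes only in rows, so rows that repeat a pose let the fingers close. It gives the time, the measured TCP pose, the force, the opening and the grip force at its end, in the units of the state.
- env.observe(): the state, without advancing time (a new reading comes with each control period).
- env.get_image(name): name is "side" or "top" or "wrist"; returns the picture (420x560x3 uint8, blue, green, red); there is no depth.
- env.camera_params(name): a dict with "fx", "fy", "cx", "cy" (pixels), "camera_from_world" (4x4, takes a point from world to camera coordinates). Camera axes: x right, y down, z forward; pixel columns grow to the right and rows downward; lengths in mm; the calibration is good to about 2 mm. A picture is of the moment at which its call begins: read the wrist's pose just before it. camera_params takes no time and is no camera call; for the wrist camera it gives the pose at the moment of the call.
- env.sign_off(): hands the job in; it is judged then, once.
The state is a dict: "time_s": time; "q": joint angles; "qvel": joint speeds; "joint_torque": joint torques, N m; "tool_pos": TCP position; "eef_rot": TCP orientation; "wrist_force": force on the tool from outside, world axes, zero at the start; "torque": the same for the moment, N m; "grip_width": finger opening in mm; "gripper_force": force on a finger pad.
Only numpy, scipy, OpenCV 4.12 (cv2) and the standard library are available. Lean on these libraries where they do the work, as an engineer would, in place of code of your own. Each camera call takes 0.05 s, during which the arm holds its last target. There are 200 camera calls.

## Working session

There is one attempt and no reset: what is moved stays moved. The work goes in short steps, Python scripts to look and compute and a tool call to move; the robot and the scene stay as the last step left them, time stands still between calls to the robot, and variables do not carry over. Pictures are saved under pics/ and viewed, at most 10 in all, crops included, and the job is handed in when it is done.

Besides the shell and the picture viewer there is one more tool, called after ">>>" by a JSON object that holds its "api" and its "payload", one argument or row to a line. apply_moves: Moves the arm, as the interface text tells. Its arguments: {"type":"object","properties":{"delta_pos":{"type":"array","items":{"type":"array","items":{"type":"number"}}},"yaw":{"type":"array","items":{"type":"number"}},"hand":{"type":"number"}},"required":["delta_pos","yaw"]}

```bash
mkdir -p pics; ls; cat > h.py <<'E'
import numpy as np, cv2
from plant import env
from scipy.spatial.transform import Rotation as R
def ray(P,u,v,z):
    T=np.linalg.inv(P["camera_from_world"]); d=T[:3,:3]@[(u-P["cx"])/P["fx"],(v-P["cy"])/P["fy"],1]
    o=T[:3,3]; return o+d*(z-o[2])/d[2]
def proj(P,p):
    c=(P["camera_from_world"]@np.append(p,1))[:3]; return np.array([P["fx"]*c[0]/c[2]+P["cx"],P["fy"]*c[1]/c[2]+P["cy"]])
E
python3 - <<'E'
from h import *
s=env.observe(); print(s["time_s"],s["tool_pos"],s["eef_rot"],s["grip_width"])
for n in("top","side"):
    P=env.camera_params(n); T=np.linalg.inv(P["camera_from_world"]); print(n,P["fx"],T[:3,3],T[:3,2]); cv2.imwrite(f"pics/{n}0.png",env.get_image(n))
E
```

```text
pics
0.0 [230.85422603 498.42880584 241.2294512 ] [-0.6758375  -3.06759324  0.0036112 ] 85.62442314165816
top 460.82948417629046 [ 345.89278274   32.06295551 1155.04621715] [ 0.22551614  0.01551358 -0.97411591]
side 406.6966277917038 [ 233.78142596 -628.13946702  707.12115009] [ 0.38091958  0.64808282 -0.65946109]
```

View pics/top0.png

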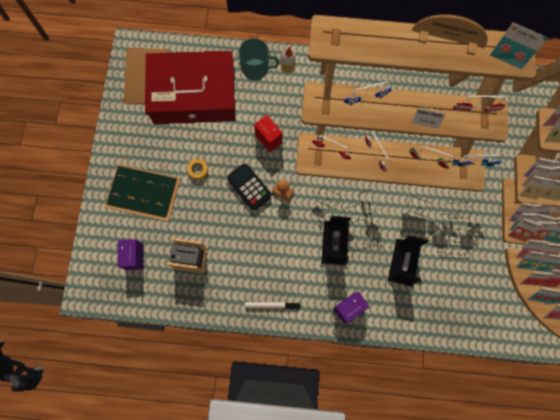

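View pics/side0.png

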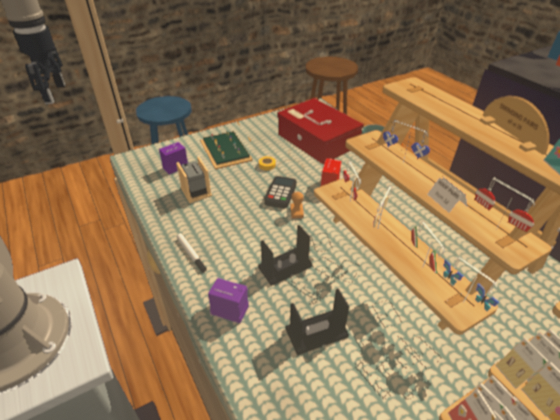

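The side view shows the gripper at upper left. Candidates in the top view: the grey block in the wooden cradle at (187,255), purple blocks at (130,254) and (350,307), and a red one at (268,132). The grey one in the cradle fits the description. The docks are at (336,241) and (405,261). I'll check these close up.

```bash
python3 - <<'E'
from h import *
a=cv2.imread("pics/top0.png"); s=cv2.imread("pics/side0.png")
c=lambda im,u,v,w=32:cv2.resize(im[v-w:v+w,u-w:u+w],(260,260),interpolation=cv2.INTER_CUBIC)
m=np.vstack([np.hstack([c(a,187,255),c(a,336,241),c(a,405,261)]),np.hstack([c(s,194,180),c(s,287,255),c(s,318,320,36)])])
m=np.clip(m.astype(float)*1.6,0,255).astype(np.uint8)
cv2.imwrite("pics/m.png",m)
P=env.camera_params("top")
for n,u,v,z in[("printer top",187,255,78),("d1",336,241,12),("d2",405,261,12),("marker",272,306,8),("tape",198,170,9),("reader",249,186,22),("stamp?",284,188,30),("purple1",130,250,70),("purple2",350,305,70)]: print(n,ray(P,u,v,z).round())
E
```

```text
printer top [477. 244.  78.]
d1 [ 557. -111.   12.]
d2 [ 523. -286.   12.]
marker [382.  34.   8.]
tape [710. 260.   9.]
reader [676. 122.  22.]
stamp? [677.  32.  30.]
purple1 [477. 381.  70.]
purple2 [ 399. -146.   70.]
```

View pics/m.png

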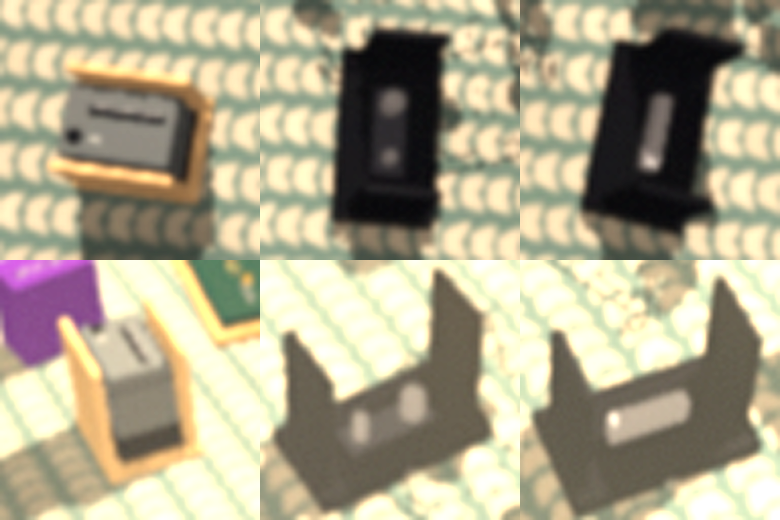

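The grey printer at (187,255) is confirmed: it stands in the cradle with its button toward image-left (world +y). The peg dock is the left one at (336,241), with its thick peg toward image-up (world +x). The right dock carries the tongue.

```bash
cat >> h.py <<'E'
def plan(target,ang):
    """tool-frame units for TCP target and world yaw of tool y axis (mod pi)"""
    s=env.observe(); M=R.from_rotvec(s["eef_rot"]).as_matrix()
    d=M.T@(np.array(target)-s["tool_pos"])/30
    cur=np.degrees(np.arctan2(M[1,1],M[0,1])); t=-((ang-cur+90)%180-90)
    print("t",round(s["time_s"],2),"pos",s["tool_pos"].round(1),"q7",s["q"][6].round(2),"yaw y",round(cur,1),"tilt",np.degrees(np.arccos(-M[2,2])).round(2),"delta",d.round(3),"yaw units",round(t/10,3),"F",s["wrist_force"].round(1),"w",round(s["grip_width"],1))
E
python3 -c "
from h import *
plan([477,244,230],78)"
```

```text
t 0.1 pos [230.9 498.5 241.3] q7 -0.03 yaw y 65.2 tilt 0.12 delta [-11.009  -4.25    0.388] yaw units -1.285 F [ 0.  -0.6 -0.2] w 85.8
```

>>> {"api": "apply_moves", "payload": {
  "delta_pos": [
    [-2,-0.8,0.06],
    [-4,-1.5,0.12],
    [-6,-2.3,0.2],
    [-8,-3.1,0.25],
    [-10,-3.85,0.3],
    [-11,-4.25,0.35],
    [-11,-4.25,0.35]
  ],
  "yaw": [-0.3,-0.6,-0.9,-1.2,-1.28,-1.28,-1.28],
  "hand": -1
}}

```text
time_s: 0.98
tool_pos: [479.7, 239.6, 231.1]
eef_rot: [0.344, 3.122, -0.005]
wrist_force: [-0.2, 0.6, 0.4]
grip_width: 85.5
gripper_force: 0.0
```

```bash
python3 - <<'E'
from h import *
plan([477,244,230],78)
P=env.camera_params("wrist"); im=env.get_image("wrist"); cv2.imwrite("pics/w1.png",im)
T=np.linalg.inv(P["camera_from_world"]);print(P["fx"],T[:3,3],T[:3,2]); np.savez("w1.npz",**P)
E
```

```text
t 0.97 pos [479.7 239.6 231.1] q7 0.9 yaw y 77.4 tilt 0.19 delta [0.119 0.125 0.037] yaw units -0.059 F [-0.2  0.6  0.4] w 85.5
330.86862542677704 [406.635737   255.69092467 363.00006788] [ 0.28897006 -0.06727246 -0.95497158]
```

View pics/w1.png

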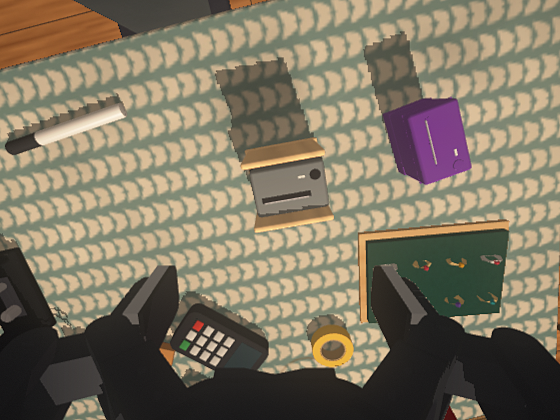

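Wrist view: printer top spans about (250..328, 157..217), button at (315,174) on the world +y end, cradle walls above and below it.

```bash
python3 - <<'E'
from h import *
P=dict(np.load("w1.npz")); im=cv2.imread("pics/w1.png"); h=cv2.cvtColor(im,cv2.COLOR_BGR2HSV)
print("px",[h[v,u].tolist() for u,v in[(290,180),(300,205),(252,200),(275,205),(288,150),(295,222)]])
def fit(m,z,n):
    m[:, :225]=0;m[:,345:]=0;m[:130]=0;m[240:]=0
    m=cv2.morphologyEx(m.astype(np.uint8)*255,cv2.MORPH_CLOSE,np.ones((9,9)))
    cs=sorted(cv2.findContours(m,0,1)[0],key=cv2.contourArea)[::-1][:2]
    for c in cs:
        w=np.array([ray(P,*p[0],z)[:2] for p in c],np.float32); r=cv2.minAreaRect(w); print(n,cv2.contourArea(c),c.reshape(-1,2).min(0),c.reshape(-1,2).max(0),np.round(r[0],1),np.round(r[1],1),round(r[2],1))
fit((h[...,1]<45)&(h[...,2]>70),78,"grey")
fit((h[...,0]>8)&(h[...,0]<22)&(h[...,1]>90)&(h[...,2]>120),87,"wood")
print("button",ray(P,315,174,78))
E
```

```text
px [[17, 40, 134], [19, 40, 141], [19, 66, 196], [20, 39, 138], [15, 122, 136], [16, 126, 226]]
grey 11506.0 [225 130] [344 239] [477.2 248.8] [110.7  99.1] 77.5
grey 0.0 [242 130] [242 130] [420.9 223.9] [0. 0.] 0.0
wood 1485.5 [240 137] [324 172] [445.8 251.6] [18.9 71.3] 0.2
wood 1036.0 [254 205] [333 232] [504.4 249.7] [71.1 16.2] 85.8
button [471.28264684 276.95375573  78.        ]
```

```bash
python3 - <<'E'
from h import *
P=dict(np.load("w1.npz")); im=cv2.imread("pics/w1.png")
for a,b,z,n in[((242,166),(324,153),87,"wall1 inner top"),((257,218),(332,209),87,"wall2 inner top"),((256,230),(333,218),80,"w2 out")]:
    p,q=ray(P,*a,z),ray(P,*b,z); print(n,p.round(1),q.round(1),np.linalg.norm(p-q).round(1),np.degrees(np.arctan2(*(q-p)[[1,0]])).round(1))
c=cv2.resize(im[125:245,210:350],None,fx=5,fy=5,interpolation=cv2.INTER_CUBIC); cv2.imwrite("pics/c1.png",np.clip(c*1.3,0,255).astype(np.uint8))
E
```

```text
wall1 inner top [449.2 217.6  87. ] [453.4 286.8  87. ] 69.4 86.5
wall2 inner top [496.9 219.1  87. ] [503.1 285.1  87. ] 66.3 84.7
w2 out [510.3 214.6  80. ] [514.2 285.3  80. ] 70.8 86.9
```

View pics/c1.png

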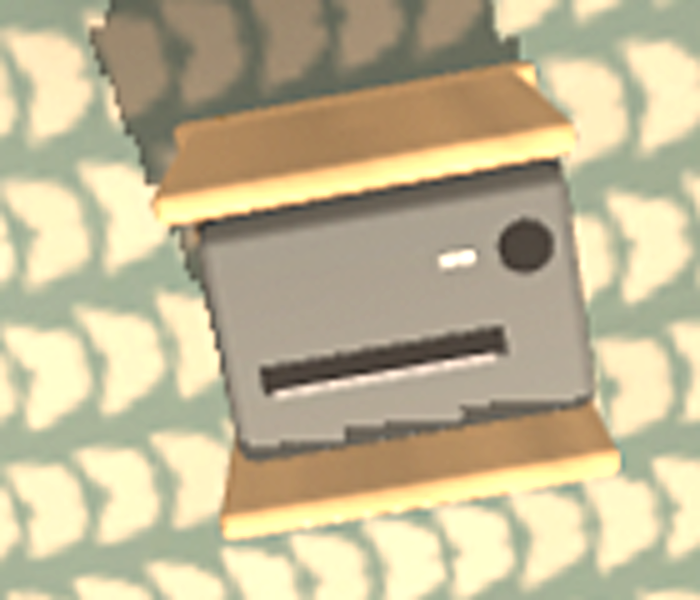

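Crop: printer top corners are at crop (200,235), (560,165), (595,400), (242,450), and the button at (525,245). The bright strips are the wall tops.

```bash
python3 - <<'E'
from h import *
P=dict(np.load("w1.npz"))
f=lambda p,z:ray(P,p[0]/5+210,p[1]/5+125,z)
for a,b,z,n in[((158,224),(575,147),87,"wall1 in"),((224,518),(620,452),87,"wall2 in"),((200,235),(560,165),78,"pr1"),((242,450),(595,402),78,"pr2"),((262,388),(506,346),78,"slot")]:
    p,q=f(a,z),f(b,z); print(n,p.round(1),q.round(1),((p+q)/2).round(1),np.linalg.norm(p-q).round(1),np.degrees(np.arctan2(*(q-p)[[1,0]])).round(1))
print("button",f((525,245),78))
plan([477,244,230],78)
E
```

```text
wall1 in [452.2 216.5  87. ] [454.7 287.4  87. ] [453.5 251.9  87. ] 71.0 88.0
wall2 in [506.2 214.9  87. ] [509.3 285.8  87. ] [507.8 250.4  87. ] 71.0 87.5
pr1 [457.2 221.9  78. ] [458.8 285.4  78. ] [458.  253.6  78. ] 63.5 88.5
pr2 [497.3 219.8  78. ] [502.3 284.   78. ] [499.8 251.9  78. ] 64.4 85.6
slot [486.7 226.1  78. ] [488.5 270.3  78. ] [487.6 248.2  78. ] 44.3 87.6
button [471.28264684 276.95375573  78.        ]
t 1.02 pos [477.8 242.7 231.1] q7 0.9 yaw y 77.7 tilt 0.09 delta [0.034 0.038 0.038] yaw units -0.031 F [0.4 0.4 1.1] w 85.5
```

```bash
python3 -c "
from h import *
plan([480,252,42],87.7)"
```

```text
t 1.02 pos [477.8 242.7 231.1] q7 0.9 yaw y 77.7 tilt 0.09 delta [-0.011  0.328  6.304] yaw units -1.001 F [0.4 0.4 1.1] w 85.5
```

>>> {"api": "apply_moves", "payload": {
  "delta_pos": [
    [0,0.33,0.5],
    [0,0.33,1.5],
    [0,0.33,2.5],
    [0,0.33,3.5],
    [0,0.33,4.5],
    [0,0.33,5.4],
    [0,0.33,6.1],
    [0,0.33,6.3]
  ],
  "yaw": [-0.6,-1,-1,-1,-1,-1,-1,-1]
}}

```text
time_s: 2.02
tool_pos: [476.6, 255.5, 41.2]
eef_rot: [-0.052, -3.137, 0.001]
wrist_force: [-1.0, -1.1, 0.5]
grip_width: 85.4
gripper_force: 0.0
```

>>> {"api": "apply_moves", "payload": {
  "delta_pos": [
    [0,0,0],
    [0,0,0],
    [0,0,0],
    [0,0,0],
    [0,0,0],
    [0,0,0]
  ],
  "yaw": [0,0,0,0,0,0],
  "hand": 1
}}

```text
time_s: 2.78
tool_pos: [479.4, 254.9, 43.5]
eef_rot: [0.056, 3.14, 0.002]
wrist_force: [-1.0, 0.2, 4.5]
grip_width: 65.1
gripper_force: 68.6
```

>>> {"api": "apply_moves", "payload": {
  "delta_pos": [
    [0,0,-0.3],
    [0,0,-0.9],
    [0,0,-1.7],
    [0,0,-2.5],
    [0,0,-3.2],
    [0,0,-3.6],
    [0,0,-3.6]
  ],
  "yaw": [0,0,0,0,0,0,0]
}}

```text
time_s: 3.65
tool_pos: [479.4, 254.4, 151.2]
eef_rot: [0.056, 3.14, 0.001]
wrist_force: [-1.0, -0.2, -4.8]
grip_width: 65.5
gripper_force: 67.9
```

```bash
python3 - <<'E'
from h import *
plan([500,90,150],0)
cv2.imwrite("pics/s1.png",np.hstack([env.get_image("side")[100:380,110:390]]))
E
```

```text
t 3.65 pos [479.4 254.4 151.2] q7 1.07 yaw y 87.9 tilt 0.06 delta [-0.884 -5.451  0.037] yaw units 8.794 F [-1.  -0.2 -4.8] w 65.5
```

View pics/s1.png

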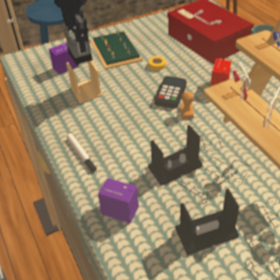

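The printer is in the gripper and the cradle is empty. I'll carry it over.

>>> {"api": "apply_moves", "payload": {
  "delta_pos": [
    [-0.1,-0.4,0],
    [-0.2,-1.2,0],
    [-0.3,-2.1,0],
    [-0.5,-3,0],
    [-0.6,-3.9,0],
    [-0.8,-4.7,0],
    [-0.88,-5.2,0],
    [-0.88,-5.45,0]
  ],
  "yaw": [0.5,1.4,2.3,3.2,4.1,5,5.9,6.8]
}}

```text
time_s: 4.7
tool_pos: [498.8, 88.3, 149.5]
eef_rot: [-1.812, -2.565, 0.004]
wrist_force: [0.5, -0.2, -4.7]
grip_width: 65.5
gripper_force: 67.9
```

>>> {"api": "apply_moves", "payload": {
  "delta_pos": [
    [0,0,0],
    [0,0,0],
    [0,0,0],
    [0,0,0],
    [0,0,0]
  ],
  "yaw": [0.9,1.7,2,2,2]
}}

```text
time_s: 5.32
tool_pos: [499.1, 90.0, 150.1]
eef_rot: [-2.221, -2.221, 0.002]
wrist_force: [-0.1, 1.0, -3.6]
grip_width: 65.4
gripper_force: 67.9
```

```bash
python3 - <<'E'
from h import *
plan([500,90,35],0)
P=env.camera_params("wrist");np.savez("w2.npz",**P);cv2.imwrite("pics/w2.png",env.get_image("wrist"))
E
```

```text
t 5.33 pos [499.1  90.  150.1] q7 -0.05 yaw y -0.0 tilt 0.08 delta [2.000e-03 3.600e-02 3.837e+00] yaw units -0.0 F [-0.1  1.  -3.6] w 65.4
```

View pics/w2.png

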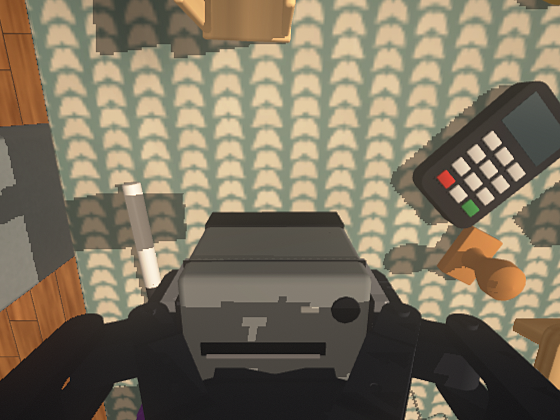

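The printer is held upright with its button to world +x. Stamp and marker are clear of the drop spot.

>>> {"api": "apply_moves", "payload": {
  "delta_pos": [
    [0,0,0.5],
    [0,0,1.3],
    [0,0,2.1],
    [0,0,2.9],
    [0,0,3.5],
    [0,0,3.68],
    [0,0,3.74],
    [0,0,3.74]
  ],
  "yaw": [0,0,0,0,0,0,0,0]
}}

```text
time_s: 6.38
tool_pos: [500.2, 90.1, 39.1]
eef_rot: [2.222, 2.22, 0.002]
wrist_force: [-0.4, 0.3, -4.3]
grip_width: 65.4
gripper_force: 68.0
```

>>> {"api": "apply_moves", "payload": {
  "delta_pos": [
    [0,0,0.03],
    [0,0,0.06],
    [0,0,0.06]
  ],
  "yaw": [0,0,0]
}}

```text
time_s: 6.75
tool_pos: [499.7, 90.1, 36.9]
eef_rot: [2.222, 2.22, 0.0]
wrist_force: [0.2, 0.5, -4.3]
grip_width: 65.2
gripper_force: 68.0
```

>>> {"api": "apply_moves", "payload": {
  "delta_pos": [
    [0,0,0.03],
    [0,0,0.06],
    [0,0,0.06]
  ],
  "yaw": [0,0,0]
}}

```text
time_s: 7.12
tool_pos: [499.7, 90.1, 35.5]
eef_rot: [-2.222, -2.22, -0.0]
wrist_force: [-0.9, 0.0, 1.9]
grip_width: 65.8
gripper_force: 68.5
```

>>> {"api": "apply_moves", "payload": {
  "delta_pos": [
    [0,0,0],
    [0,0,0],
    [0,0,0],
    [0,0,0],
    [0,0,0]
  ],
  "yaw": [0,0,0,0,0],
  "hand": -1
}}

```text
time_s: 7.75
tool_pos: [499.7, 90.0, 35.0]
eef_rot: [2.222, 2.22, 0.0]
wrist_force: [-0.2, -0.5, 0.1]
grip_width: 85.3
gripper_force: 0.0
```

>>> {"api": "apply_moves", "payload": {
  "delta_pos": [
    [0,0,-0.3],
    [0,0,-1.2],
    [0,0,-2.1],
    [0,0,-3],
    [0,0,-3],
    [0,0,-3],
    [0,0,-3]
  ],
  "yaw": [0,0,0,0,1,2,3]
}}

```text
time_s: 8.62
tool_pos: [499.8, 90.0, 125.8]
eef_rot: [-2.726, -1.562, -0.002]
wrist_force: [0.4, -0.6, 0.3]
grip_width: 85.1
gripper_force: 0.0
```

```bash
python3 -c "
from h import *
plan([557,-111,180],-89.9)"
```

```text
t 8.62 pos [499.8  90.  125.8] q7 -0.52 yaw y -30.4 tilt 0.06 delta [-4.814  5.036 -1.809] yaw units 5.951 F [ 0.4 -0.6  0.3] w 85.1
```

>>> {"api": "apply_moves", "payload": {
  "delta_pos": [
    [-0.4,0.4,-0.6],
    [-1.1,1.1,-1.3],
    [-1.9,2,-1.8],
    [-2.7,2.8,-1.8],
    [-3.5,3.7,-1.8],
    [-4.3,4.5,-1.8],
    [-4.8,5,-1.8],
    [-4.8,5,-1.8]
  ],
  "yaw": [0.7,1.5,2.3,3.1,4,4.9,5.7,5.95]
}}

```text
time_s: 9.62
tool_pos: [557.2, -112.8, 179.8]
eef_rot: [3.139, 0.002, 0.001]
wrist_force: [-0.7, 0.1, 0.8]
grip_width: 85.3
gripper_force: 0.0
```

>>> {"api": "apply_moves", "payload": {
  "delta_pos": [
    [0,0,0],
    [0,0,0],
    [0,0,0]
  ],
  "yaw": [0,0,0]
}}

```text
time_s: 10.0
tool_pos: [557.4, -109.1, 179.1]
eef_rot: [-3.141, -0.014, -0.0]
wrist_force: [0.5, 0.4, 0.2]
grip_width: 85.3
gripper_force: 0.0
```

```bash
python3 - <<'E'
from h import *
plan([557,-111,180],-89.9)
P=env.camera_params("wrist");np.savez("w3.npz",**P);im=env.get_image("wrist");cv2.imwrite("pics/w3.png",im)
a=np.load("w1.npz")
c=proj(P,[557,-111,12]); print(c)
u,v=np.clip(c.round().astype(int),[100,80],[460,320]); print(u,v)
cv2.imwrite("pics/c3.png",np.clip(cv2.resize(im[v-80:v+100,u-100:u+100].astype(float),None,fx=3.3,fy=3.3,interpolation=cv2.INTER_CUBIC)*2,0,255).astype(np.uint8))
E
```

```text
t 10.0 pos [ 557.4 -109.1  179.1] q7 -1.06 yaw y -89.5 tilt 0.03 delta [-0.014  0.062 -0.028] yaw units 0.042 F [0.5 0.4 0.2] w 85.3
[275.67341656 190.47895466]
276 190
```

View pics/c3.png

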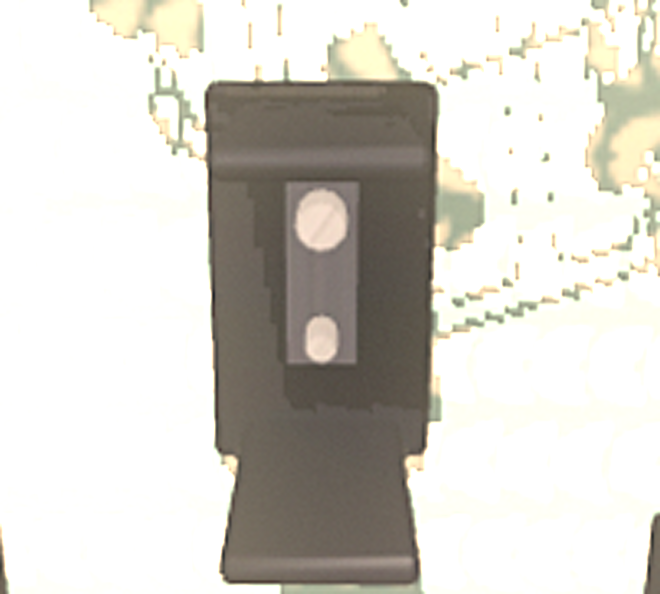

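Dock crop: thick peg at crop (321,219), thin peg at (321,339), both on a grey insert (286..358, 182..363). Dock edges run nearly vertical, so the dock is aligned to world x.

```bash
python3 - <<'E'
from h import *
P=dict(np.load("w3.npz")); im=cv2.imread("pics/w3.png"); g=cv2.cvtColor(im,cv2.COLOR_BGR2GRAY)
T=np.linalg.inv(P["camera_from_world"]);print(T[:3,3])
big=cv2.resize(g,None,fx=8,fy=8,interpolation=cv2.INTER_CUBIC)
s=3.3;ox,oy=276-100,190-80
U=lambda p:((p+.5)/8-.5)
cx=[]
for n,(u,v),r in[("thick",(321,219),7),("thin",(321,339),4.5)]:
    x,y=int((u/s+ox)*8),int((v/s+oy)*8); w=110
    sub=(big[y-w:y+w,x-w:x+w]>82).astype(np.uint8)
    k,l,st,ce=cv2.connectedComponentsWithStats(sub); i=l[w,w]; a=st[i]
    L,Rr,t,b=[U(q) for q in (a[0]+x-w,a[0]+a[2]+x-w,a[1]+y-w,a[1]+a[3]+y-w)]
    mu=(L+Rr)/2
    e1=ray(P,mu,b,28); e2=ray(P,mu,t,12);
    print(n,"px",np.round([L,Rr,t,b],1),"xc from low edge",(e1+[r-.5,0,0]).round(1),"from base edge",(e2-[r,0,0]).round(1),"width@28",np.linalg.norm(ray(P,L,b,28)-ray(P,Rr,b,28)).round(1))
f=lambda u,v,z:ray(P,u/s+ox,v/s+oy,z)
print("insert",[f(*p).round(1) for p in[(286,182,12),(358,182,12),(286,363,12),(358,363,12)]])
print("plate edges low",f(217,452,12).round(1),f(424,452,12).round(1),"cheek far top inner",f(215,152,94).round(1),f(436,152,94).round(1),"near cheek top",f(228,558,94).round(1),f(417,558,94).round(1))
print("side edges", f(210,200,12).round(1), f(433,200,12).round(1))
E
```

```text
[ 633.46298366 -109.23197215  311.13316946]
thick px [264.9 280.8 166.9 185.7] xc from low edge [ 571.9 -108.4   28. ] from base edge [ 572.1 -108.2   12. ] width@28 13.9
thin px [268.1 277.8 205.3 219.4] xc from low edge [ 538.  -108.7   28. ] from base edge [ 538.  -108.6   12. ] width@28 8.8
insert [array([580.7, -98.9,  12. ]), array([ 580.9, -118.8,   12. ]), array([527.7, -98.8,  12. ]), array([ 527.9, -119.7,   12. ])]
plate edges low [499.4 -78.2  12. ] [ 500.  -139.9   12. ] cheek far top inner [601.  -87.6  94. ] [ 601.4 -131.6   94. ] near cheek top [510.5 -88.7  94. ] [ 510.9 -130.9   94. ]
side edges [575.4 -77.8  12. ] [ 576.  -139.7   12. ]
```

>>> {"api": "apply_moves", "payload": {
  "delta_pos": [
    [-0.1,-0.5,-0.3],
    [-0.4,-1.4,-0.6],
    [-0.7,-2.5,-0.6],
    [-1,-3.6,-0.6],
    [-1.3,-4.7,-0.6],
    [-1.6,-5.8,-0.6],
    [-1.85,-6.4,-0.6],
    [-1.92,-6.64,-0.6]
  ],
  "yaw": [0,0,0,0,0,0,0,0.05]
}}

```text
time_s: 11.05
tool_pos: [497.5, 91.7, 197.4]
eef_rot: [-3.14, -0.004, -0.0]
wrist_force: [0.1, -0.2, 0.2]
grip_width: 85.1
gripper_force: 0.0
```

>>> {"api": "apply_moves", "payload": {
  "delta_pos": [
    [0,0,0],
    [0,0,0],
    [0,0,0],
    [0,0,0]
  ],
  "yaw": [0,0,0,0]
}}

```text
time_s: 11.55
tool_pos: [498.3, 88.3, 197.0]
eef_rot: [3.141, -0.004, 0.0]
wrist_force: [-0.3, -0.7, -0.3]
grip_width: 85.3
gripper_force: 0.0
```

```bash
python3 - <<'E'
from h import *
plan([500,90,35],-90)
P=env.camera_params("wrist");np.savez("w4.npz",**P);im=env.get_image("wrist");cv2.imwrite("pics/w4.png",im)
c=proj(P,[500,90,70]); u,v=c.round().astype(int); print(u,v)
u0,v0=u-75,max(v-65,0)
cv2.imwrite("pics/c4.png",np.clip(cv2.resize(im[v0:v0+130,u0:u0+150].astype(float),None,fx=4.5,fy=4.5,interpolation=cv2.INTER_CUBIC)*1.5,0,255).astype(np.uint8)); print(u0,v0)
E
```

```text
t 11.55 pos [498.3  88.3 197. ] q7 -1.51 yaw y -90.1 tilt 0.01 delta [ 0.054 -0.058  5.401] yaw units -0.013 F [-0.3 -0.7 -0.3] w 85.3
271 200
196 135
```

View pics/c4.png

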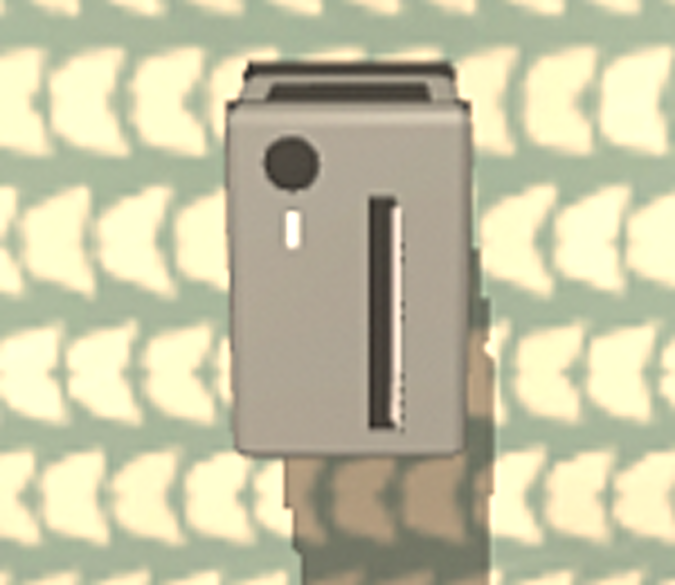

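The printer stands upright on the bare table, button toward world +x. Its top face spans crop rows 103 to 453, columns about 228..236 to 469..463.

```bash
python3 - <<'E'
from h import *
P=dict(np.load("w4.npz")); f=lambda u,v:ray(P,(u+.5)/4.5-.5+196,(v+.5)/4.5-.5+135,70)
c=[f(*p) for p in[(228,103),(469,103),(463,453),(236,453)]]
for p in c: print(p.round(1))
print("centre",np.mean(c,0).round(2)); a=(c[0]+c[1])/2-(c[2]+c[3])/2; print(np.degrees(np.arctan2(a[1],a[0])))
for p in[(369,200),(369,430),(291,163),(291,229)]: print(f(*p).round(1))
E
```

```text
[534.9 109.5  70. ]
[534.8  67.5  70. ]
[469.3  67.3  70. ]
[469.4 109.7  70. ]
centre [502.07  88.5   70.  ]
-0.036147342246067346
[517.6  84.9  70. ]
[473.9  84.9  70. ]
[524.3  98.6  70. ]
[512.3  98.8  70. ]
```

>>> {"api": "apply_moves", "payload": {
  "delta_pos": [
    [0.05,-0.02,0.5],
    [0.05,-0.02,1.4],
    [0.05,-0.02,2.4],
    [0.05,-0.02,3.4],
    [0.05,-0.02,4.3],
    [0.05,-0.02,4.9],
    [0.05,-0.02,5.17],
    [0.05,-0.02,5.17]
  ],
  "yaw": [0,0,0,0,0,0,0,0]
}}

```text
time_s: 12.6
tool_pos: [499.7, 89.6, 41.7]
eef_rot: [3.141, -0.001, -0.0]
wrist_force: [0.5, 0.3, -0.4]
grip_width: 85.3
gripper_force: 0.0
```

>>> {"api": "apply_moves", "payload": {
  "delta_pos": [
    [0,0,0],
    [0,0,0],
    [0,0,0],
    [0,0,0]
  ],
  "yaw": [0,0,0,0]
}}

```text
time_s: 13.1
tool_pos: [499.8, 89.8, 42.1]
eef_rot: [-3.141, 0.001, -0.001]
wrist_force: [0.2, 0.7, 0.6]
grip_width: 85.6
gripper_force: 0.0
```

>>> {"api": "apply_moves", "payload": {
  "delta_pos": [
    [0,0,0],
    [0,0,0],
    [0,0,0],
    [0,0,0],
    [0,0,0],
    [0,0,0],
    [0,0,0],
    [0,0,0]
  ],
  "yaw": [0,0,0,0,0,0,0,0],
  "hand": 1
}}

```text
time_s: 14.1
tool_pos: [499.8, 89.4, 42.1]
eef_rot: [3.141, -0.002, 0.001]
wrist_force: [0.6, -0.7, 2.5]
grip_width: 43.1
gripper_force: 61.8
```

```bash
python3 -c "
from h import *
s=env.observe();p=s['tool_pos']
plan(p+[52.9,-197,75],-90)"
```

```text
t 14.1 pos [499.8  89.4  42.1] q7 -1.35 yaw y -90.1 tilt 0.02 delta [ 1.771  6.565 -2.498] yaw units -0.006 F [ 0.6 -0.7  2.5] w 43.1
```

>>> {"api": "apply_moves", "payload": {
  "delta_pos": [
    [0,0,-0.3],
    [0,0,-1],
    [0,0,-2],
    [0,0,-3],
    [0,0,-3.6],
    [0,0,-3.8],
    [0.1,0.4,-3.8],
    [0.3,1.2,-3.8]
  ],
  "yaw": [0,0,0,0,0,0,0,0]
}}

```text
time_s: 15.1
tool_pos: [507.7, 53.9, 154.5]
eef_rot: [3.141, 0.003, -0.004]
wrist_force: [0.3, 0.4, -4.6]
grip_width: 43.4
gripper_force: 61.8
```

>>> {"api": "apply_moves", "payload": {
  "delta_pos": [
    [0.2,0.9,0],
    [0.5,1.8,0],
    [0.8,2.8,0],
    [1.1,3.8,0],
    [1.3,4.6,0],
    [1.45,5.2,0],
    [1.47,5.37,0],
    [1.47,5.37,0]
  ],
  "yaw": [0,0,0,0,0,0,0,0]
}}

```text
time_s: 16.1
tool_pos: [551.8, -107.7, 155.0]
eef_rot: [-3.141, 0.003, 0.003]
wrist_force: [-0.2, -0.3, -3.0]
grip_width: 43.5
gripper_force: 61.9
```

>>> {"api": "apply_moves", "payload": {
  "delta_pos": [
    [0,0,0],
    [0,0,0],
    [0,0,0],
    [0,0,0]
  ],
  "yaw": [0,0,0,0]
}}

```text
time_s: 16.6
tool_pos: [552.7, -107.2, 156.0]
eef_rot: [-3.141, 0.001, -0.0]
wrist_force: [-0.0, 0.1, -4.3]
grip_width: 43.3
gripper_force: 61.9
```

```bash
python3 -c "
from h import *
plan([552.7,-107.6,73],-89.8)"
```

```text
t 16.6 pos [ 552.7 -107.2  156. ] q7 -1.05 yaw y -90.0 tilt 0.01 delta [1.000e-03 1.300e-02 2.766e+00] yaw units -0.022 F [-0.   0.1 -4.3] w 43.3
```

>>> {"api": "apply_moves", "payload": {
  "delta_pos": [
    [0,0.01,0.3],
    [0,0.01,0.8],
    [0,0.01,1.4],
    [0,0.01,2],
    [0,0.01,2.4],
    [0,0.01,2.6],
    [0,0.01,2.7],
    [0,0.01,2.7]
  ],
  "yaw": [0,0,0,0,0,0,0,0]
}}

```text
time_s: 17.6
tool_pos: [552.9, -107.9, 75.2]
eef_rot: [3.141, -0.001, 0.001]
wrist_force: [-0.0, 0.8, -3.7]
grip_width: 43.4
gripper_force: 61.9
```

>>> {"api": "apply_moves", "payload": {
  "delta_pos": [
    [0,0,0.03],
    [0,0,0.06],
    [0,0,0.09],
    [0,0,0.12],
    [0,0,0.12]
  ],
  "yaw": [0,0,0,0,0]
}}

```text
time_s: 18.23
tool_pos: [552.5, -107.8, 71.2]
eef_rot: [-3.142, 0.001, 0.0]
wrist_force: [0.4, 1.0, -4.2]
grip_width: 43.7
gripper_force: 61.9
```

Bottom is now at about 29 mm, the peg-top level. I'll creep down.

>>> {"api": "apply_moves", "payload": {
  "delta_pos": [
    [0,0,0.03],
    [0,0,0.06],
    [0,0,0.09],
    [0,0,0.12],
    [0,0,0.12]
  ],
  "yaw": [0,0,0,0,0]
}}

```text
time_s: 18.85
tool_pos: [552.9, -107.8, 67.7]
eef_rot: [3.141, -0.001, 0.001]
wrist_force: [0.5, -0.3, -4.8]
grip_width: 43.4
gripper_force: 61.9
```

No resistance at 25.6 mm, so the pegs have entered. Continue down.

>>> {"api": "apply_moves", "payload": {
  "delta_pos": [
    [0,0,0.03],
    [0,0,0.07],
    [0,0,0.11],
    [0,0,0.15],
    [0,0,0.15]
  ],
  "yaw": [0,0,0,0,0]
}}

```text
time_s: 19.48
tool_pos: [552.9, -107.8, 63.1]
eef_rot: [3.141, -0.001, 0.001]
wrist_force: [2.0, 1.0, -4.5]
grip_width: 43.5
gripper_force: 61.9
```

>>> {"api": "apply_moves", "payload": {
  "delta_pos": [
    [0,0,0.03],
    [0,0,0.07],
    [0,0,0.11],
    [0,0,0.15],
    [0,0,0.15]
  ],
  "yaw": [0,0,0,0,0]
}}

```text
time_s: 20.1
tool_pos: [552.9, -107.8, 58.7]
eef_rot: [3.141, -0.001, 0.001]
wrist_force: [2.5, -0.3, -4.1]
grip_width: 43.3
gripper_force: 61.9
```

>>> {"api": "apply_moves", "payload": {
  "delta_pos": [
    [0.01,0,0.04],
    [0.015,0,0.08],
    [0.015,0,0.11],
    [0.015,0,0.13],
    [0.015,0,0.13]
  ],
  "yaw": [0,0,0,0,0]
}}

```text
time_s: 20.72
tool_pos: [553.0, -107.8, 54.7]
eef_rot: [-3.142, 0.001, 0.0]
wrist_force: [2.8, -0.4, -3.1]
grip_width: 43.3
gripper_force: 61.9
```

>>> {"api": "apply_moves", "payload": {
  "delta_pos": [
    [0,0,0.02],
    [0,0,0.04],
    [0,0,0.04]
  ],
  "yaw": [0,0,0]
}}

```text
time_s: 21.1
tool_pos: [553.0, -107.8, 54.1]
eef_rot: [-3.141, 0.002, 0.0]
wrist_force: [1.4, -0.1, 2.9]
grip_width: 43.4
gripper_force: 62.6
```

Seated at 54.1 as predicted, with the seat now carrying load. Release, back off, and check.

>>> {"api": "apply_moves", "payload": {
  "delta_pos": [
    [0,0,0],
    [0,0,0],
    [0,0,0],
    [0,0,0],
    [0,0,0],
    [0,0,0]
  ],
  "yaw": [0,0,0,0,0,0],
  "hand": -1
}}

```text
time_s: 21.85
tool_pos: [553.0, -107.8, 53.6]
eef_rot: [-3.142, 0.001, 0.0]
wrist_force: [0.1, -0.7, -0.5]
grip_width: 85.3
gripper_force: 0.0
```

>>> {"api": "apply_moves", "payload": {
  "delta_pos": [
    [0,0,-0.3],
    [0,0,-1],
    [0,0,-2],
    [0,0,-3],
    [0,0,-4],
    [0,0,-4.8],
    [0,0,-4.8],
    [0,0,-4.8]
  ],
  "yaw": [0,0,0,0,0,0,0,0]
}}

```text
time_s: 22.85
tool_pos: [552.6, -107.6, 197.1]
eef_rot: [-3.141, 0.001, 0.001]
wrist_force: [0.5, 0.1, -0.6]
grip_width: 85.3
gripper_force: 0.0
```

```bash
python3 - <<'E'
from h import *
plan([553,-108,200],-90)
P=env.camera_params("wrist");np.savez("w5.npz",**P);w=env.get_image("wrist");s=env.get_image("side")
u,v=proj(P,[553,-108,70]).astype(int);print(u,v)
cv2.imwrite("pics/f.png",np.clip(np.hstack([cv2.resize(w[v-80:v+80,u-80:u+80],(400,400),interpolation=2),cv2.resize(s[200:300,235:335],(400,400),interpolation=2)]).astype(float)*1.6,0,255).astype(np.uint8))
E
```

```text
t 22.85 pos [ 552.6 -107.6  197.1] q7 -1.08 yaw y -90.1 tilt 0.06 delta [ 0.013  0.013 -0.097] yaw units -0.005 F [ 0.5  0.1 -0.6] w 85.3
274 201
```

View pics/f.png

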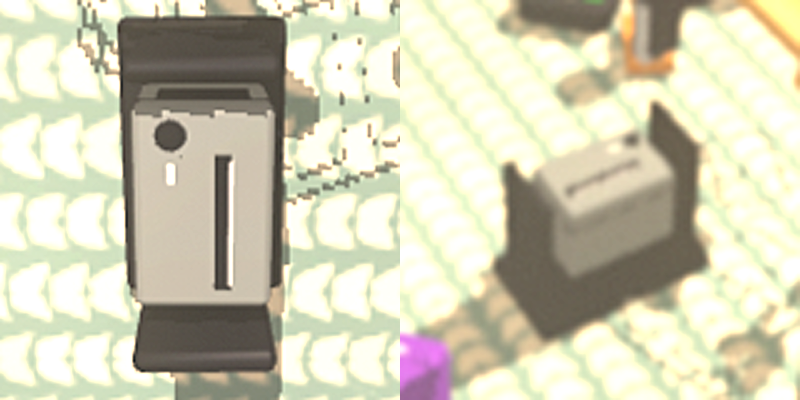

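Both views show the printer upright on the peg dock between the cheeks, with the button at the thick-peg (+x) end and the gripper clear.

```bash
python3 -c "
from h import *
print(env.sign_off())"
```

```text
the job is handed in; nothing more can be done
None
```

The printer was stood on the bare table, regripped, and lowered onto the two-peg dock without forcing; it sits upright with its button end on the thick peg, I let go and backed off, and the job is handed in (no verdict was returned).

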